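Make up the sharpening kit and the dowelling kit

TASK

Make up the two kits in the recessed plywood carriers. The long sharpening carrier gets the wide chisel lying in its chisel-shaped recess with the handle in the broad half, the small steel lapping plate flat in the square recess and the honing-oil bottle standing in the round well; the short dowelling carrier gets the drilled guide block flat in its oblong recess and the glue tip standing in its round well. Keep the oil bottle upright all the way, and leave the narrow chisel and the larger, plain block where they lie.

Things in the scene. Friction and masses are not known exactly. Their poses are not given: they have to be found in the camera images.
- wide_chisel_c (a point): wide bench chisel for a kit: pale handle, 20 mm wide blade, 248 mm long, 160 g, handle 27 mm thick (23 mm at the point), lying flat. The point is in the handle near the centre of mass, 13.5 mm above the underside, 50 mm from mid-length: grasp here. Own y runs along the tool towards the handle's end (74 mm away; blade edge 174 mm away at -y), x across it, z up.
- steel_plate_c (a point): small flat ground steel lapping plate with a brass-coloured spot in the middle, 36 (own x) x 40 (own y) x 10 mm (z); the point is its centre, 5 mm above its underside. 70 g.
- oil_bottle_c (a point): dark pump bottle of honing oil with a pale label and a white pump top, 116 mm tall, standing upright; the point is on its axis, 58 mm above its underside. Round body 37 mm in diameter up to 84 mm from the underside, above that the 23 mm wide pump. 130 g.
- guide_block_c (a point): small pale wooden dowel guide block with one dark drilled hole in its upper face, 27 (own x) x 68 (own y) x 17 mm (z); the point is its centre, 8.5 mm above its underside. It may go into its recess either way round. 50 g.
- glue_tip_c (a point): grey conical glue tip standing on its flared round foot: foot 34 mm in diameter and about 10 mm high, narrowing to the point at the top, 62 mm tall in all; the point is on its axis, 31 mm above its underside. 20 g. Grasp it low, by the foot.
- narrow_chisel_c (a point): NOT for a kit, stays where it lies: narrow bench chisel, dark reddish handle, 12 mm wide blade, otherwise of the same size and axes as the wide chisel; point in the handle as there.
- plain_block_c (a point): NOT for a kit, stays where it lies: larger plain pale wooden block without a hole, 36 (own x) x 92 (own y) x 22 mm (z); the point is its centre.
- sharpening_carrier: fixed plywood board, 152 (own x) x 288 (y) x 24 mm; origin under its centre on the bench. Felt-lined recesses, own frame, mm: chisel recess centre (-40, 0), 262 long along y, floor z 16, 41 wide in the handle half (+y), 32 in the blade half (-y): the chisel's point belongs at (-40, 50), own y along +y; plate recess (34, 50), 52 x 56, floor z 20; bottle well (34, -55), diameter 52, floor z 16.
- dowelling_carrier: fixed plywood board, 116 (own x) x 202 (y) x 24 mm; origin under its centre on the bench. Felt-lined recesses, own frame, mm: oblong guide-block recess centre (0, 45), 42 (x) x 83 (y); round glue-tip well centre (0, -52), diameter 49; both floors at z 16.

How it is judged:
At the end, for the whole second after the job is handed in: All five things are down in their own recesses (within 11 mm along each carrier axis, on the floor within 4 mm, flat or upright within 0.12 rad; chisel, handle in the broad half, and block along theirs within 0.3 rad), at rest; narrow chisel and plain block within 30 mm of where they lay (z of wide_chisel_c in the frame of sharpening_carrier between 0 and 0.0335 m and x of wide_chisel_c in the frame of sharpening_carrier between -0.051 and -0.029 m and y of wide_chisel_c in the frame of sharpening_carrier between 0.039 and 0.061 m and angle between each of wide_chisel_c, steel_plate_c, oil_bottle_c, guide_block_c, glue_tip_c's own z axis and vertical below 0.12 rad and angle between the y axis of wide_chisel_c and the y axis of sharpening_carrier, either way round below 0.3 rad and linear speed of each of wide_chisel, steel_plate, oil_bottle, guide_block, glue_tip below 0.01 m/s and z of steel_plate_c in the frame of sharpening_carrier between 0 and 0.0285 m and x of steel_plate_c in the frame of sharpening_carrier between 0.023 and 0.045 m and y of steel_plate_c in the frame of sharpening_carrier between 0.039 and 0.061 m and z of oil_bottle_c in the frame of sharpening_carrier between 0 and 0.078 m and x of oil_bottle_c in the frame of sharpening_carrier between 0.023 and 0.045 m and y of oil_bottle_c in the frame of sharpening_carrier between -0.066 and -0.044 m and z of guide_block_c in the frame of dowelling_carrier between 0 and 0.0285 m and x of guide_block_c in the frame of dowelling_carrier between -0.011 and 0.011 m and y of guide_block_c in the frame of dowelling_carrier between 0.034 and 0.056 m and angle between the y axis of guide_block_c and the y axis of dowelling_carrier, either way round below 0.3 rad and z of glue_tip_c in the frame of dowelling_carrier between 0 and 0.051 m and x of glue_tip_c in the frame of dowelling_carrier between -0.011 and 0.011 m and y of glue_tip_c in the frame of dowelling_carrier between -0.063 and -0.041 m and distance of each of narrow_chisel_c, plain_block_c from where it was at the start of the episode below 0.03 m); the robot touches nothing.
It fails at once if the oil bottle is tipped (angle between oil_bottle_c's own z axis and vertical above 0.6 rad).
It fails at once if the narrow chisel or the plain block is taken or pushed away (distance of any of narrow_chisel_c, plain_block_c from where it was at the start of the episode above 0.03 m).
It also fails if it takes over 128 s, if anything falls off the work surface, if the arm or the gripper's body presses on something with over 40 N, if the wrist force passes 120 N, or if a joint passes its speed limit or range.

ROBOT

A 6-joint arm with a two-finger parallel gripper is mounted at the origin on a cart in front of the work surface, level with it; the furniture and walls round the work are solid. World frame = base frame: x ahead of the robot, y to its left, z up, the work surface at z = 0. Lengths are in m, angles in rad, forces in N, time in s.
With the tool pointing down it reaches from about 0.35 to 0.85 m from the base axis. Payload 8.1 kg.
Tool frame: the origin (TCP) lies at the centre of the arm's flange, where the gripper is bolted on; the fingertips stand 186 mm ahead of it and the grasp point (between the pads) lies 167 mm ahead of it (robot.grasp_offset is the distance from the TCP to the grasp point, in m); z points along the fingers, y is the line along which they close (so a half turn about z gives the same grasp; the last joint's range is limited). The gripper opens to 93 mm and grips with 3 to 60 N. Pads are 15 mm wide; open, the fingers measure 128 mm over their backs; the gripper's body (75 mm by 188 mm) begins 65 mm behind the grasp point.
Start: joints at [1.07, 0.13, 1.488, -0, 1.523, -0.085], TCP at [0.242, 0.549, 0.405] pointing down, gripper open.
Joint ranges: [-2.96, 2.96], [-0.89, 2.26], [0.02, 2.5], [-1.34, 4.48], [0, 2.73], [-2.66, 2.66]. Speed limits (rad/s): [2.39, 2.39, 2.79, 3.14, 3.14, 3.14].

INTERFACE

Orientations are given as a rotation vector (axis times angle).
In Python, from plant import robot gives the robot as it stands.
- The arm moves only by the tool drive_tool, never from a script. Its argument "moves" is one flat list of numbers, 7 for each row, row after row: the finger opening in mm, from 0 to 93, then the shift along the tool's x, y, z in mm, then the turn, a rotation vector about the tool's x, y, z in degrees. A call has 1 to 8 rows; each row shifts and turns the commanded pose from where the row before left it, along the tool's axes as they then stand; what a row does not reach is not made up. A row lasts 1/10 s, in which the tool goes at most 50 mm and 8.59 degrees, less where a joint would pass 70% of its speed; a pose out of reach is approached as far as the arm can. A call is refused whole if a number of a shift passes 50 or a number of a turn 8.59, either way. A call with a gripper value outside its range is refused whole. The fingers move at their own pace and stop on an object; "grip_force" is the grip in N (left out, the last holds). Time passes only in rows, so rows that do not move let the fingers close. It gives the time, the measured TCP pose, the force, the opening and the grip force at its end, in the units of the state.
- robot.read_state(): the state, without advancing time (a new reading comes with each control period).
- robot.read_camera(name): name is "side" or "top" or "wrist"; returns a dict with "color" (384x512x3 uint8, red, green, blue), "depth" (384x512 float32, m along the optical axis (not along the pixel's ray), 0 where there is no reading), "mtx" (3x3 intrinsics, pixels), "dist_coeffs" ([k1, k2, p1, p2, k3] as OpenCV has them; the pictures are not rectified), "R" (3x3) and "t" (3): a world point X has camera coordinates R X + t. Camera axes: x right, y down, z forward; pixel columns grow to the right and rows downward; lengths in m; the calibration is good to about 2 mm. A picture is of the moment at which its call begins.
- robot.close_job(): hands the job in; it is judged then, once.
The state is a dict: "t": time; "q": joint angles; "dq": joint speeds; "joint_torque": joint torques, N m; "tool_pos": TCP position; "orientation": TCP orientation; "force": force on the tool from outside, world axes, zero at the start; "wrist_torque": the same for the moment, N m; "opening": finger opening in m; "gripper_force": force on a finger pad.
Only numpy, scipy, OpenCV 4.12 (cv2) and the standard library are available. Lean on these libraries where they do the work, as an engineer would, in place of code of your own. Each camera call takes 0.05 s, during which the arm holds its last target. There are 200 camera calls.

## Working session

There is one attempt and no reset: what is moved stays moved. The work goes in short steps, Python scripts to look and compute and a tool call to move; the robot and the scene stay as the last step left them, time stands still between calls to the robot, and variables do not carry over. Pictures are saved under pics/ and viewed, at most 14 in all, crops included, and the job is handed in when it is done.

Besides the shell and the picture viewer there is one more tool, called after "Request:" as name(argument=value, ...) on one line, values as JSON. drive_tool: Moves the arm, as the interface text tells. Its arguments: {"type":"object","properties":{"moves":{"type":"array","items":{"type":"number"}},"grip_force":{"type":"number"}},"required":["moves"]}

```bash
mkdir -p pics; ls; python3 - <<'E'
from plant import robot
import cv2
s=robot.read_state(); print(s['t'],s['tool_pos'],s['orientation'],s['opening'])
for n in('top','side'):
    c=robot.read_camera(n); cv2.imwrite(f'pics/{n}0.png',cv2.resize(c['color'][:,:,::-1],(800,600),interpolation=cv2.INTER_CUBIC)); print(n,c['mtx'].round(1).tolist(),c['dist_coeffs'],(-c['R'].T@c['t']).round(3),c['R'].round(2).tolist())
E
```

```text
pics
0.0 [0.24224142 0.548679   0.40368024] [-6.48364809e-01 -3.07343338e+00  2.77609700e-03] 0.09263062999970564
top [[419.3, 0.0, 257.0], [0.0, 419.3, 181.8], [0.0, 0.0, 1.0]] [0.03161749 0.         0.         0.         0.        ] [ 0.335 -0.011  1.24 ] [[0.01, -1.0, 0.0], [-0.99, -0.01, -0.15], [0.15, -0.0, -0.99]]
side [[488.1, 0.0, 258.2], [0.0, 488.1, 195.5], [0.0, 0.0, 1.0]] [-0.17699634  0.          0.          0.          0.        ] [ 0.242 -1.531  0.932] [[0.99, -0.15, -0.0], [-0.08, -0.49, -0.87], [0.13, 0.86, -0.49]]
```

View pics/top0.png

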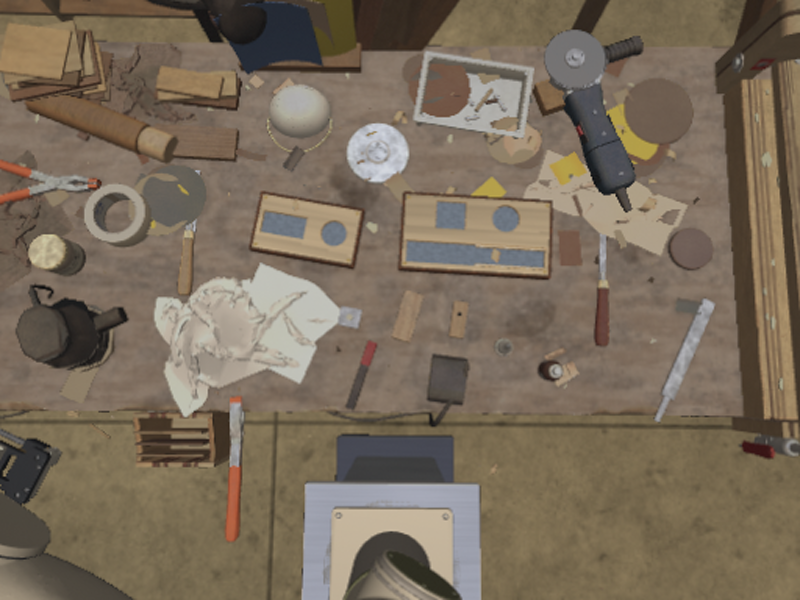

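View pics/side0.png

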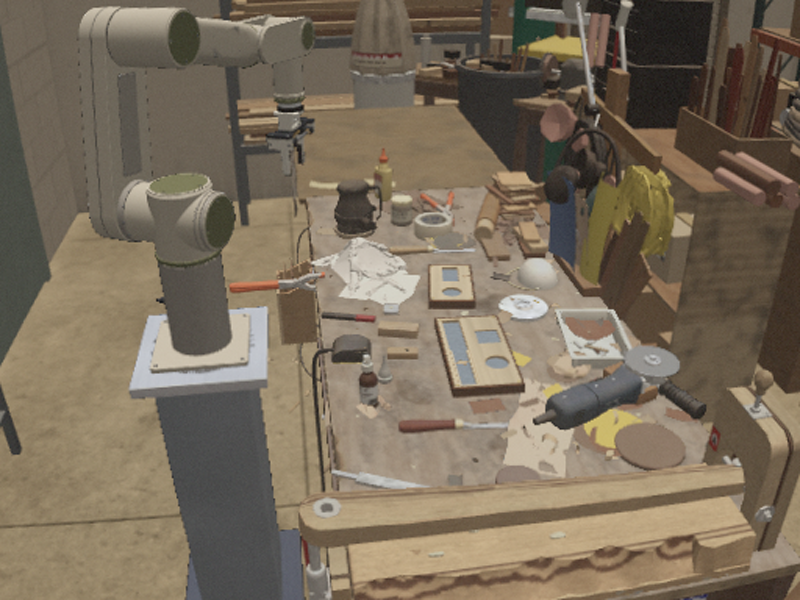

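```bash
cat > h.py <<'E'
import numpy as np, cv2
from plant import robot
from scipy.spatial.transform import Rotation as Ro
def world(c,uv,z):
    "pixels -> world points on the plane(s) at height z"
    uv=np.array(uv,float).reshape(-1,1,2)
    n=cv2.undistortPoints(uv,c['mtx'],c['dist_coeffs']).reshape(-1,2)
    d=np.c_[n,np.ones(len(n))]@c['R']; o=-c['R'].T@c['t']
    return o+d*((np.broadcast_to(z,len(n))-o[2])/d[:,2])[:,None]
def depthworld(c,uv):
    uv=np.array(uv,float).reshape(-1,2); n=cv2.undistortPoints(uv.reshape(-1,1,2),c['mtx'],c['dist_coeffs']).reshape(-1,2)
    Z=np.array([c['depth'][int(round(v)),int(round(u))] for u,v in uv])
    return (np.c_[n,np.ones(len(n))]*Z[:,None]-c['t'])@c['R']
def crop(c,x0,y0,w,h,k,name):
    cv2.imwrite('pics/'+name,cv2.resize(c['color'][y0:y0+h,x0:x0+w,::-1],None,fx=k,fy=k,interpolation=cv2.INTER_CUBIC))
E
python3 - <<'E'
from h import *
import pickle
c=robot.read_camera('top'); pickle.dump(c,open('top.pkl','wb'))
crop(c,90,115,200,140,4,'c1.png'); crop(c,250,115,150,140,4,'c2.png')
E
```

```text
(no output)
```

View pics/c1.png

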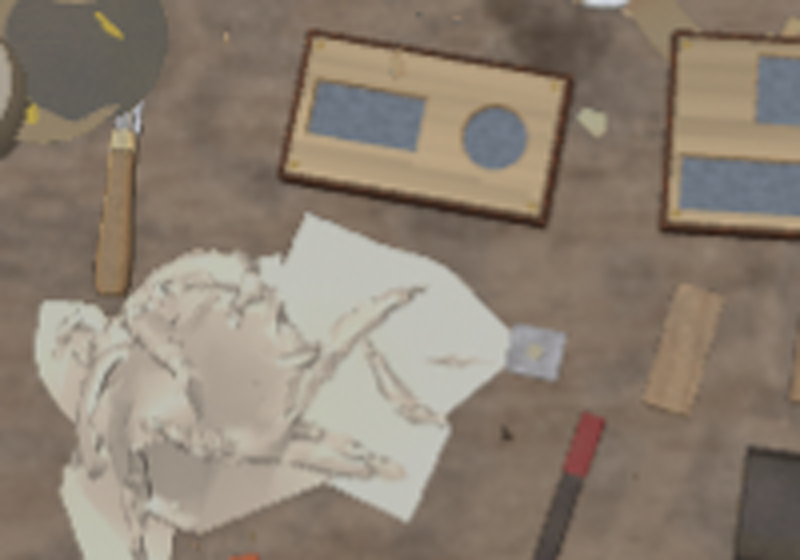

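View pics/c2.png

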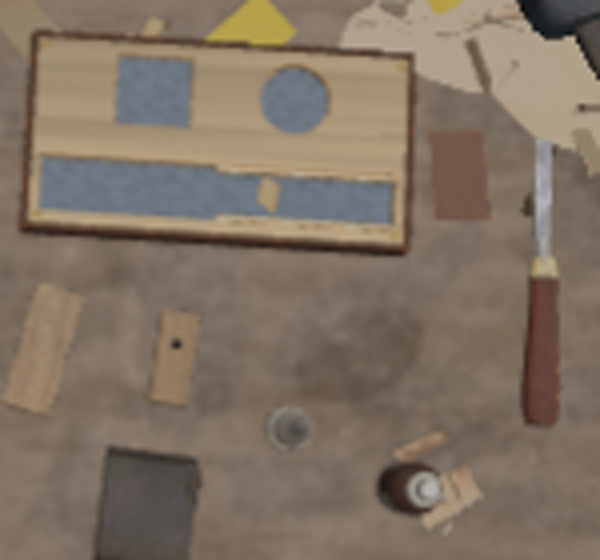

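Top view: wide chisel with its pale handle at c1 (112,290)-(122,130), plate at c1 (536,351), guide block at c2 (175,358), plain block at c2 (43,348), glue tip at c2 (290,428), bottle foot at c2 (~400,488), narrow chisel on the right. A chip seems to lie in the chisel recess at c2 (268,192), so I'll check it with depth.

```bash
python3 - <<'E'
from h import *
import pickle
c=pickle.load(open('top.pkl','rb'))
A=lambda p:[((u+.5)/4-.5+90,(v+.5)/4-.5+115) for u,v in p]
B=lambda p:[((u+.5)/4-.5+250,(v+.5)/4-.5+115) for u,v in p]
np.set_printoptions(precision=4,suppress=True)
def quad(n,px,z):
    P=world(c,px,z)[:,:2]; e=P-np.roll(P,-1,0)
    l=P[[0,3]].mean(0)-P[[1,2]].mean(0)   # left minus right = along +y
    m=P[[0,1]].mean(0)-P[[3,2]].mean(0)
    print(n,'c',P.mean(0),'sides',np.linalg.norm(e,axis=1),'own-y left dir deg',np.degrees(np.arctan2(-l[0],l[1])).round(1),'up dir',np.degrees(np.arctan2(m[1],m[0])).round(1))
quad('sharp',B([(35,31),(414,54),(409,252),(22,231)]),.024)
quad('dowel',A([(310,30),(573,75),(547,226),(280,182)]),.024)
quad('prec',B([(118,56),(193,58),(191,127),(116,125)]),.024)
quad('grec',A([(316,80),(427,97),(418,151),(307,133)]),.024)
quad('plate',A([(513,325),(566,331),(558,380),(508,374)]),.01)
quad('guide',B([(164,310),(198,314),(186,405),(151,401)]),.017)
quad('plain',B([(43,283),(83,294),(45,412),(5,402)]),.022)
print('wells',world(c,B([(295,99)])+A([(495,137)]),.024)[:,:2])
print('spot',world(c,A([(536,351)]),.01))
print('chisel end,ferrule',world(c,A([(112,292),(122,140)]),[.015,.015]))
print('narrow end,ferrule',world(c,B([(540,424),(545,266)]),[.015,.015]))
print('glue rim',world(c,B([(290,428)]),.008), 'apex',world(c,B([(294,428)]),.062))
print('bottle pump',world(c,B([(425,489)]),.110))
# depth: height map samples
for n,p in dict(paper=A([(500,345),(480,330),(450,300),(230,300),(330,400)]),chip=B([(268,192),(230,192),(330,200)]),plate=A([(536,351)]),hand=A([(117,200),(112,250)]),bench=A([(620,380)]),bottle=B([(425,489)]),glue=B([(290,428)])).items(): print(n,depthworld(c,p)[:,2])
# bottle by depth: points above 60mm near it
n=[(u,v) for u in range(335,370) for v in range(222,250)]
P=depthworld(c,n); 
for lo,hi in((.02,.08),(.08,.09),(.095,.13)):
    k=P[(P[:,2]>lo)&(P[:,2]<hi)]; print(lo,len(k),k.min(0),k.max(0)) if len(k) else 0
E
```

```text
sharp c [ 0.6102 -0.1545] sides [0.2832 0.1497 0.2842 0.1519] own-y left dir deg -2.9 up dir -3.0
dowel c [0.6175 0.1657] sides [0.1993 0.1155 0.1994 0.117 ] own-y left dir deg -9.2 up dir -8.6
prec c [ 0.6477 -0.1063] sides [0.056  0.0527 0.0556 0.0527] own-y left dir deg -1.1 up dir -1.7
grec c [0.6265 0.2108] sides [0.0835 0.0414 0.0833 0.0406] own-y left dir deg -8.6 up dir -7.4
plate c [0.4525 0.0831] sides [0.0393 0.0366 0.037  0.0363] own-y left dir deg -6.2 up dir -6.4
guide c [ 0.45   -0.1211] sides [0.0251 0.0674 0.0256 0.0675] own-y left dir deg -6.1 up dir -8.1
plain c [ 0.4559 -0.0255] sides [0.0304 0.0907 0.0299 0.0914] own-y left dir deg -14.3 up dir -17.3
wells [[ 0.6427 -0.2107]
 [ 0.611   0.1157]]
spot [[0.4535 0.0833 0.01  ]]
chisel end,ferrule [[0.494  0.3941 0.015 ]
 [0.6079 0.3931 0.015 ]]
narrow end,ferrule [[ 0.404  -0.3863  0.015 ]
 [ 0.5202 -0.3943  0.015 ]]
glue rim [[ 0.3997 -0.206   0.008 ]] apex [[ 0.3969 -0.2002  0.062 ]]
bottle pump [[ 0.3547 -0.2791  0.11  ]]
paper [0.0032 0.003  0.004  0.023  0.007 ]
chip [0.0195 0.0174 0.0119]
plate [0.0054]
hand [0.0219 0.0236]
bench [0.0015]
bottle [0.1127]
glue [0.04]
0.02 109 [ 0.3386 -0.3015  0.0202] [ 0.3815 -0.2673  0.0777]
0.08 4 [ 0.3466 -0.2771  0.0845] [ 0.3654 -0.2743  0.0881]
0.095 58 [ 0.3465 -0.2932  0.095 ] [ 0.3653 -0.2719  0.12  ]
```

```bash
cat >> h.py <<'E'
def Rt(psi):
    a=np.radians(psi); y=np.array([np.cos(a),np.sin(a),0]); z=np.array([0,0,-1.]); return np.c_[np.cross(y,z),y,z]
def plan(*wps,step=45,dmax=8):
    "wps: (x,y,z of fingertips, psi deg, opening mm); prints rows of round numbers from the measured pose"
    s=robot.read_state(); p=np.array(s['tool_pos']); R=Ro.from_rotvec(s['orientation']).as_matrix(); out=[]
    for x,y,z,psi,op in wps:
        T=np.array([x,y,z+.186]); G=Rt(psi); r=Ro.from_matrix(R.T@G).as_rotvec(degrees=True)
        n=max(1,int(np.ceil(max(np.linalg.norm(T-p)*1000/step,np.linalg.norm(r)/dmax))))
        for i in range(n):
            d=np.round(R.T@(T-p)*1000/(n-i)); r=np.round(Ro.from_matrix(R.T@G).as_rotvec(degrees=True)/(n-i),1)
            out.append([op,*d,*r]); p=p+R@d/1000; R=R@Ro.from_rotvec(r,degrees=True).as_matrix()
    print(len(out),'rows; t',round(s['t'],2))
    for k in range(0,len(out),8): print('['+', '.join(f'{v+0:g}' for r in out[k:k+8] for v in r)+']')
def tips():
    s=robot.read_state(); R=Ro.from_rotvec(s['orientation']).as_matrix(); p=np.array(s['tool_pos'])+.186*R[:,2]
    print('t',round(s['t'],2),'tips',p.round(4),'psi',np.degrees(np.arctan2(R[1,1],R[0,1])).round(1),'tilt',np.degrees(np.arccos(-R[2,2])).round(2),'op',round(s['opening']*1000,1),'gf',round(s['gripper_force'],1),'F',np.round(s['force'],1),'q',np.round(s['q'],2))
E
python3 -c "
from h import *
plan((.45,-.121,.12,82.5,50)); tips()"
```

```text
16 rows; t 0.15
[50, -29, -33, 6, 0, 0, -1, 50, -28, -34, 6, 0, 0, -1, 50, -28, -34, 6, 0, 0, -1, 50, -27, -34, 6, 0, 0, -1, 50, -26, -35, 6, 0, 0, -1, 50, -26, -35, 6, 0, 0, -1, 50, -25, -36, 6, 0, 0, -1, 50, -25, -36, 6, 0, 0, -1]
[50, -24, -37, 6, 0, 0, -1, 50, -23, -37, 6, 0, 0, -1, 50, -23, -38, 6, 0, 0, -1.1, 50, -22, -38, 7, 0, 0, -1, 50, -21, -38, 6, 0, 0, -1.1, 50, -20, -39, 7, 0, 0, -1, 50, -20, -39, 6, 0, 0, -1.1, 50, -19, -40, 7, -0.1, 0, -1]
t 0.15 tips [0.2421 0.5485 0.2179] psi 66.2 tilt 0.08 op 92.7 gf 0.0 F [-0.2 -0.2  0.1] q [ 1.07  0.13  1.49 -0.    1.52 -0.09]
```

Request:
drive_tool(moves=[50,-29,-33,6,0,0,-1,50,-28,-34,6,0,0,-1,50,-28,-34,6,0,0,-1,50,-27,-34,6,0,0,-1,50,-26,-35,6,0,0,-1,50,-26,-35,6,0,0,-1,50,-25,-36,6,0,0,-1,50,-25,-36,6,0,0,-1])

```text
t: 0.95
tool_pos: [0.3468, 0.2129, 0.3563]
orientation: [0.431, 3.112, -0.0]
force: [-0.1, 0.1, 0.0]
opening: 0.0501
gripper_force: 0.0
```

Request:
drive_tool(moves=[50,-24,-37,6,0,0,-1,50,-23,-37,6,0,0,-1,50,-23,-38,6,0,0,-1.1,50,-22,-38,7,0,0,-1,50,-21,-38,6,0,0,-1.1,50,-20,-39,7,0,0,-1,50,-20,-39,6,0,0,-1.1,50,-19,-40,7,-0.1,0,-1])

```text
t: 1.75
tool_pos: [0.4505, -0.1231, 0.3055]
orientation: [0.205, 3.134, 0.003]
force: [1.6, -0.0, 0.2]
opening: 0.05
gripper_force: 0.0
```

```bash
python3 -c "
from h import *
tips(); c=robot.read_camera('wrist'); tips()
import pickle; pickle.dump(c,open('w1.pkl','wb'))
cv2.imwrite('pics/w1.png',cv2.resize(c['color'][:,:,::-1],(800,600),interpolation=cv2.INTER_CUBIC))"
```

```text
t 1.75 tips [ 0.4506 -0.1228  0.1195] psi 82.5 tilt 0.11 op 50.0 gf 0.0 F [ 1.6 -0.   0.2] q [-0.38 -0.17  1.97  0.    1.34 -1.82]
t 1.8 tips [ 0.4512 -0.1281  0.1183] psi 82.5 tilt 0.08 op 49.6 gf 0.0 F [-4.4 -2.6  0.6] q [-0.39 -0.16  1.96 -0.    1.34 -1.82]
```

View pics/w1.png

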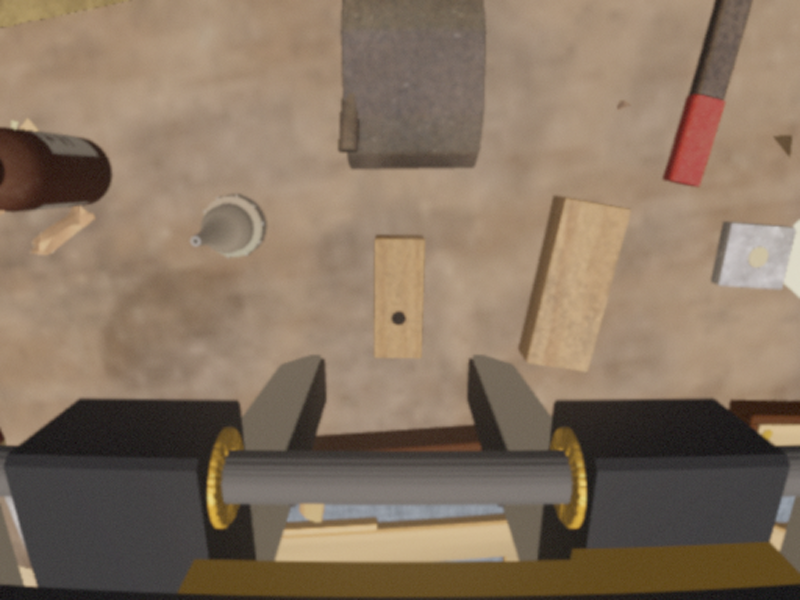

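Wrist view: guide block with its hole at (399,318), corners about (376,238)-(422,358). Glue tip foot is at (234,225), plate spot at (759,257), and the bottle's base has its right edge at (110,173). The plain block is a clear distance away.

```bash
python3 - <<'E'
from h import *
import pickle
np.set_printoptions(precision=4,suppress=True)
c=pickle.load(open('w1.pkl','rb')); V=lambda p:[((u+.5)*.64-.5,(v+.5)*.64-.5) for u,v in p]
P=world(c,V([(376,239),(424,239),(422,358),(374,358)]),.017)[:,:2]; d=P[[2,3]].mean(0)-P[[0,1]].mean(0)
print('guide',P.mean(0),np.degrees(np.arctan2(d[1],d[0])),np.linalg.norm(d),np.linalg.norm(P[0]-P[1]))
print('plate spot',world(c,V([(759,257)]),.01)); P=world(c,V([(732,223),(720,285)]),.01);d=P[1]-P[0];print('plate left edge',P,np.degrees(np.arctan2(d[1],d[0])),np.linalg.norm(d))
print('glue foot',world(c,V([(234,225)]),.005),'apex',world(c,V([(196,240)]),.062))
print('bottle right edge',world(c,V([(110,173)]),.002))
plan((.4495,-.122,.009,82.5,50)); tips()
E
```

```text
guide [ 0.4498 -0.1222] -8.37705478061719 0.06702532974245413 0.02528100932030518
plate spot [[0.4531 0.0823 0.01  ]]
plate left edge [[0.4319 0.0655 0.01  ]
 [0.4666 0.0597 0.01  ]] -9.491158748826852 0.03519565490418646
glue foot [[ 0.3985 -0.2069  0.005 ]] apex [[ 0.3984 -0.2063  0.062 ]]
bottle right edge [[ 0.361  -0.2707  0.002 ]]
3 rows; t 1.8
[50, 1, 2, 36, 0, 0, 0, 50, 1, 2, 37, 0, 0, 0, 50, 0, 2, 36, -0.1, 0, 0]
t 1.8 tips [ 0.4512 -0.1281  0.1183] psi 82.5 tilt 0.08 op 49.6 gf 0.0 F [-4.4 -2.6  0.6] q [-0.39 -0.16  1.96 -0.    1.34 -1.82]
```

Request:
drive_tool(moves=[50,0,0,30,0,0,0,50,0,0,30,0,0,0,50,0,0,0,0,0,0,50,0,0,0,0,0,0,50,0,0,0,0,0,0], grip_force=20)

```text
t: 2.3
tool_pos: [0.451, -0.1211, 0.2475]
orientation: [0.205, 3.133, 0.002]
force: [1.5, -0.4, 0.5]
opening: 0.0504
gripper_force: 0.0
```

```bash
python3 - <<'E'
from h import *
tips(); plan((.4498,-.122,.009,82.,45))
E
```

```text
t 2.3 tips [ 0.4515 -0.121   0.0615] psi 82.5 tilt 0.14 op 50.4 gf 0.0 F [ 1.5 -0.4  0.5] q [-0.37 -0.1   2.01  0.    1.22 -1.81]
2 rows; t 2.3
[45, 1, -1, 26, 0, 0.1, 0.2, 45, 0, 0, 26, 0.1, 0, 0.3]
```

Request:
drive_tool(moves=[45,1,-1,26,0,0,0,45,0,0,26,0,0,0.5,45,0,0,0,0,0,0,45,0,0,0,0,0,0,15,0,0,0,0,0,0,15,0,0,0,0,0,0,15,0,0,0,0,0,0,15,0,0,0,0,0,0])

```text
t: 3.1
tool_pos: [0.4499, -0.1221, 0.1951]
orientation: [0.219, 3.132, 0.002]
force: [-0.3, 1.7, 7.4]
opening: 0.0268
gripper_force: 20.0
```

```bash
python3 - <<'E'
from h import *
tips(); plan((.4498,-.122,.10,82.,15),(.626,.211,.10,-8.8,15))
E
```

```text
t 3.1 tips [ 0.4503 -0.1219  0.0091] psi 82.0 tilt 0.14 op 26.8 gf 20.0 F [-0.3  1.7  7.4] q [-0.38 -0.02  2.05  0.    1.11 -1.81]
15 rows; t 3.1
[15, 0, 0, -30, 0, 0, 0, 15, 0, 0, -30, 0, 0.1, 0, 15, 0, 0, -31, 0.1, 0, 0, 15, -11, 30, 0, 0, 0, 7.6, 15, -7, 31, 0, 0, 0, 7.6, 15, -3, 31, 0, 0, 0, 7.6, 15, 2, 31, 0, 0, 0, 7.6, 15, 6, 31, 0, 0, 0, 7.5]
[15, 10, 30, 0, 0, 0, 7.6, 15, 14, 28, 0, 0, 0, 7.5, 15, 17, 26, 0, 0, 0, 7.6, 15, 20, 24, 0, 0, 0, 7.5, 15, 23, 21, 0, 0, 0, 7.6, 15, 26, 18, 0, 0, 0, 7.5, 15, 28, 13, 0, 0, 0, 7.6]
```

Request:
drive_tool(moves=[15,0,0,-30,0,0,0,15,0,0,-30,0,0.1,0,15,0,0,-31,0.1,0,0,15,-11,30,0,0,0,7.6,15,-7,31,0,0,0,7.6,15,-3,31,0,0,0,7.6,15,2,31,0,0,0,7.6,15,6,31,0,0,0,7.5])

```text
t: 3.9
tool_pos: [0.5236, 0.0182, 0.2849]
orientation: [-1.233, -2.888, 0.001]
force: [-0.5, 0.1, -0.6]
opening: 0.0265
gripper_force: 20.0
```

Request:
drive_tool(moves=[15,10,30,0,0,0,7.6,15,14,28,0,0,0,7.5,15,17,26,0,0,0,7.6,15,20,24,0,0,0,7.5,15,23,21,0,0,0,7.6,15,26,18,0,0,0,7.5,15,28,13,0,0,0,7.6])

```text
t: 4.6
tool_pos: [0.6255, 0.2119, 0.2845]
orientation: [-2.39, -2.037, 0.002]
force: [0.7, -0.6, -0.4]
opening: 0.0268
gripper_force: 20.0
```

Request:
drive_tool(moves=[15,0,0,20,0,0,0,15,0,0,0,0,0,0,15,0,0,0,0,0,0,15,0,0,0,0,0,0])

```text
t: 5.0
tool_pos: [0.6251, 0.2102, 0.2652]
orientation: [-2.385, -2.043, 0.001]
force: [-0.7, -0.0, -1.2]
opening: 0.0267
gripper_force: 20.0
```

```bash
python3 - <<'E'
from h import *
tips(); plan((.626,.211,.026,-8.8,15),step=20)
c=robot.read_camera('wrist'); import pickle; pickle.dump(c,open('w2.pkl','wb'))
cv2.imwrite('pics/w2.png',cv2.resize(c['color'][:,:,::-1],(800,600),interpolation=cv2.INTER_CUBIC))
E
```

```text
t 5.0 tips [0.6248 0.2102 0.0792] psi -8.8 tilt 0.08 op 26.7 gf 20.0 F [-0.7 -0.  -1.2] q [0.25 0.39 1.45 0.   1.31 0.4 ]
3 rows; t 5.0
[15, 0, 0, 18, 0, 0, 0, 15, 0, 0, 18, 0, 0, 0, 15, 1, 1, 17, -0.1, 0, 0]
```

View pics/w2.png

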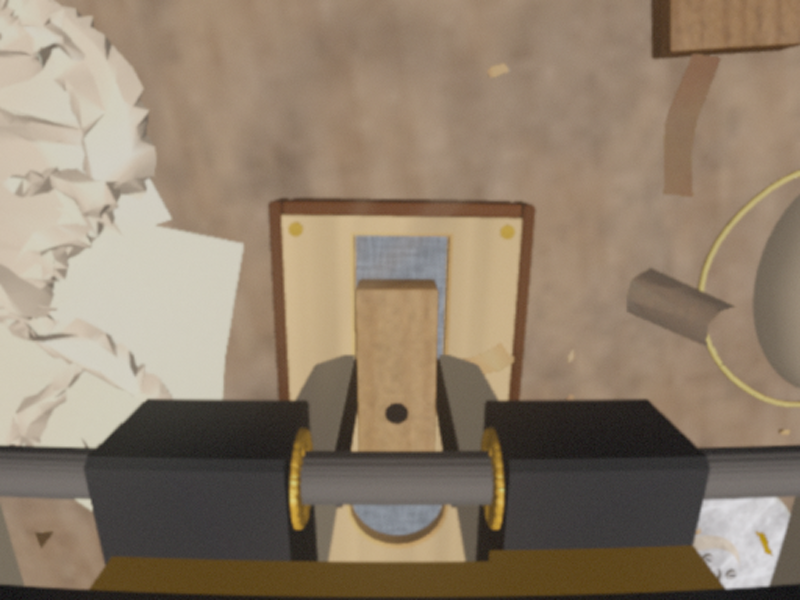

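The block is held straight over the oblong recess (its far edge runs (355,237)-(448,237)). I'll check the recess position.

```bash
python3 - <<'E'
from h import *
import pickle
c=pickle.load(open('w2.pkl','rb')); V=lambda p:[((u+.5)*.64-.5,(v+.5)*.64-.5) for u,v in p]
P=world(c,V([(355,237),(448,237)]),.024); print(P,np.linalg.norm(P[1]-P[0]))
th=np.radians(-8.8); y=np.array([-np.sin(th),np.cos(th)]); print('recess centre',P[:,:2].mean(0)-.0415*y, 'well',P[:,:2].mean(0)-.1385*y)
P=world(c,V([(272,202),(533,206)]),.024); print(P,np.degrees(np.arctan2(*(P[1]-P[0])[1::-1])))
E
```

```text
[[0.61372678 0.25393068 0.024     ]
 [0.65356051 0.2477295  0.024     ]] 0.0403135240027493
recess centre [0.62729473 0.20981861] well [0.61245511 0.11396046]
[[0.58122281 0.27430788 0.024     ]
 [0.69137734 0.25545218 0.024     ]] -9.713463824243533
```

Request:
drive_tool(moves=[15,0,2,18,0,0,0,15,0,0,18,0,0,0,15,0,0,12,0,0,0,15,0,0,4,0,0,0,15,0,0,0,0,0,0,40,0,0,0,0,0,0,40,0,0,0,0,0,0,40,0,0,0,0,0,0])

```text
t: 5.85
tool_pos: [0.6269, 0.2105, 0.2123]
orientation: [-2.385, -2.043, 0.002]
force: [-0.2, 0.0, 0.1]
opening: 0.0396
gripper_force: 0.0
```

```bash
python3 - <<'E'
from h import *
tips(); plan((.627,.2105,.13,-8.8,45),(.568,.3935,.13,90,45))
E
```

```text
t 5.85 tips [0.6265 0.2105 0.0263] psi -8.8 tilt 0.1 op 39.6 gf 0.0 F [-0.2  0.   0.1] q [0.25 0.45 1.47 0.   1.22 0.4 ]
16 rows; t 5.85
[45, 0, 0, -35, 0, 0, 0, 45, 0, 0, -34, -0.1, 0, 0, 45, 0, 0, -35, 0, 0, 0, 45, 13, -7, 0, 0, 0, -7.6, 45, 14, -5, 0, 0, 0, -7.6, 45, 15, -3, 0, 0, 0, -7.6, 45, 15, -1, 0, 0, 0, -7.6, 45, 15, 1, 0, 0, 0, -7.6]
[45, 14, 3, 0, 0, 0, -7.6, 45, 14, 5, 0, 0, 0, -7.6, 45, 13, 7, 0, 0, 0, -7.6, 45, 12, 8, 0, 0, 0, -7.6, 45, 11, 10, 0, 0, 0, -7.6, 45, 10, 11, 0, 0, 0, -7.6, 45, 8, 12, 0, 0, 0, -7.6, 45, 6, 13, 0, 0, 0, -7.6]
```

Request:
drive_tool(moves=[45,0,0,-35,0,0,0,45,0,0,-34,-0.1,0,0,45,0,0,-35,0,0,0,45,13,-7,0,0,0,-7.6,45,14,-5,0,0,0,-7.6,45,15,-3,0,0,0,-7.6,45,15,-1,0,0,0,-7.6,45,15,1,0,0,0,-7.6])

```text
t: 6.65
tool_pos: [0.6033, 0.2823, 0.3165]
orientation: [1.583, 2.714, 0.0]
force: [-0.8, 0.7, -0.2]
opening: 0.0452
gripper_force: 0.0
```

Request:
drive_tool(moves=[45,14,3,0,0,0,-7.6,45,14,5,0,0,0,-7.6,45,13,7,0,0,0,-7.6,45,12,8,0,0,0,-7.6,45,11,10,0,0,0,-7.6,45,10,11,0,0,0,-7.6,45,8,12,0,0,0,-7.6,45,6,13,0,0,0,-7.6])

```text
t: 7.45
tool_pos: [0.5679, 0.3936, 0.3165]
orientation: [-0.008, 3.142, 0.0]
force: [0.2, 0.2, -0.3]
opening: 0.045
gripper_force: 0.0
```

Request:
drive_tool(moves=[45,0,0,0,0,0,0,45,0,0,0,0,0,0,45,0,0,0,0,0,0])

```text
t: 7.75
tool_pos: [0.5685, 0.3923, 0.3165]
orientation: [0.006, 3.142, -0.001]
force: [-0.3, -0.7, 0.4]
opening: 0.0451
gripper_force: 0.0
```

```bash
python3 - <<'E'
from h import *
tips()
c=robot.read_camera('wrist'); import pickle; pickle.dump(c,open('w3.pkl','wb'))
cv2.imwrite('pics/w3.png',cv2.resize(c['color'][:,:,::-1],(800,600),interpolation=cv2.INTER_CUBIC))
E
```

```text
t 7.75 tips [0.5685 0.3923 0.1305] psi 89.8 tilt 0.02 op 45.1 gf 0.0 F [-0.3 -0.7  0.4] q [ 0.53  0.42  1.3  -0.    1.42 -1.04]
```

View pics/w3.png

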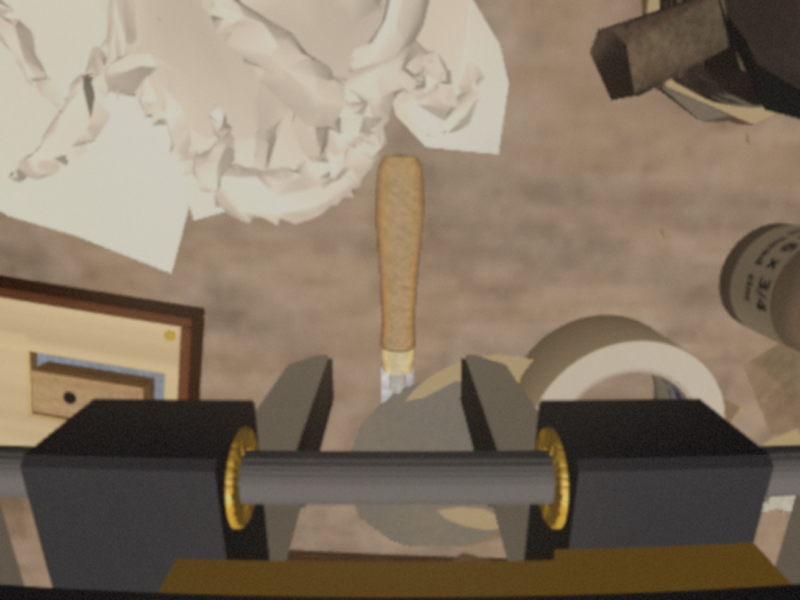

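Wide chisel: handle end is at (400,156), ferrule at (398,350), and the blade goes under or over a grey disc. A tape roll's left edge is at about (540,380). I'll check depth for clearances.

```bash
python3 - <<'E'
from h import *
import pickle
np.set_printoptions(precision=3,suppress=True)
c=pickle.load(open('w3.pkl','rb')); V=lambda p:[((u+.5)*.64-.5,(v+.5)*.64-.5) for u,v in p]
P=world(c,V([(400,156),(399,340)]),.0135); d=P[0]-P[1]; print(P, np.degrees(np.arctan2(d[1],d[0])), 'point', P[0]-.074*d/np.linalg.norm(d))
print('depth handle,blade,disc',depthworld(c,V([(400,200),(400,300),(397,380),(380,430),(430,400),(400,520)])))
print('tape',depthworld(c,V([(545,370),(600,345),(650,352),(700,380)])),'heap',depthworld(c,V([(360,150),(300,180),(200,210),(400,20)])))
t=pickle.load(open('top.pkl','rb'))
A=lambda p:[((u+.5)/4-.5+90,(v+.5)/4-.5+115) for u,v in p]
print('top blade/disc',depthworld(t,A([(128,118),(135,105),(135,80),(135,50),(130,20),(60,70)])))
print(depthworld(t,A([(2,60),(20,90)])))
s=robot.read_camera('side'); cv2.imwrite('pics/s1.png',cv2.resize(s['color'][135:205,215:325,::-1],None,fx=7,fy=7,interpolation=cv2.INTER_CUBIC))
E
```

```text
[[0.491 0.393 0.014]
 [0.595 0.392 0.014]] 179.5276387983955 point [0.565 0.393 0.014]
depth handle,blade,disc [[0.514 0.393 0.026]
 [0.569 0.393 0.021]
 [0.621 0.391 0.014]
 [0.655 0.381 0.013]
 [0.636 0.411 0.01 ]
 [0.72  0.393 0.015]]
tape [[0.606 0.474 0.034]
 [0.588 0.499 0.045]
 [0.591 0.525 0.047]
 [0.608 0.555 0.047]] heap [[0.488 0.372 0.016]
 [0.504 0.339 0.014]
 [0.52  0.279 0.002]
 [0.431 0.393 0.041]]
top blade/disc [[0.625 0.391 0.012]
 [0.636 0.386 0.011]
 [0.654 0.386 0.014]
 [0.678 0.388 0.012]
 [0.701 0.393 0.012]
 [0.662 0.443 0.011]]
[[0.659 0.471 0.049]
 [0.642 0.466 0.027]]
```

View pics/s1.png

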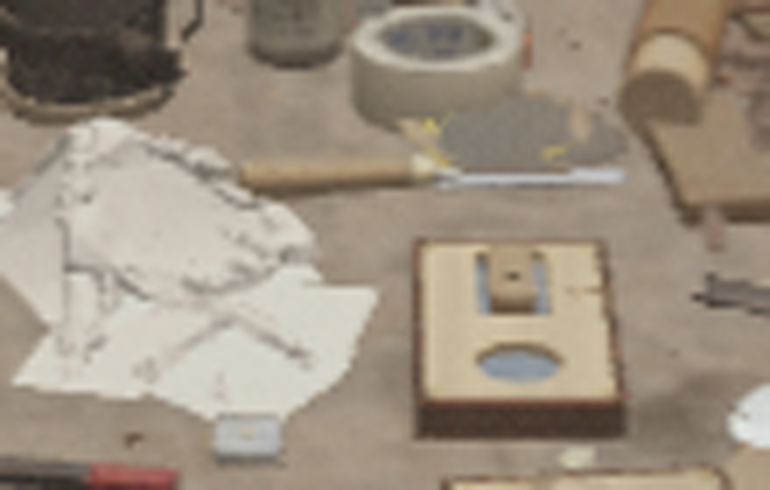

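Request:
drive_tool(moves=[45,0,1,30,0,0,0,45,3,0,30,0,0,0,45,0,0,30,0,0,0,45,0,0,20,0,0,0,45,0,0,10,0,0,0.3,45,0,0,0,0,0,0,45,0,0,0,0,0,0], grip_force=30)

```text
t: 8.55
tool_pos: [0.5658, 0.3941, 0.1977]
orientation: [0.01, 3.14, 0.001]
force: [-0.5, 0.7, 0.7]
opening: 0.0449
gripper_force: 0.0
```

```bash
python3 -c "
from h import *
tips()"
```

```text
t 8.55 tips [0.566  0.3942 0.0117] psi 89.6 tilt 0.08 op 44.9 gf 0.0 F [-0.5  0.7  0.7] q [ 0.53  0.53  1.38 -0.    1.22 -1.03]
```

Request:
drive_tool(moves=[45,0,-1,2,0,0,0,10,0,0,0,0,0,0,10,0,0,0,0,0,0,10,0,0,0,0,0,0,10,0,0,0,0,0,0,10,0,0,-2,0,0,0,10,0,0,-2,0,0,0,10,0,0,0,0,0,0])

```text
t: 9.35
tool_pos: [0.5652, 0.3931, 0.1987]
orientation: [0.009, 3.141, 0.0]
force: [-0.3, -0.6, -0.5]
opening: 0.0224
gripper_force: 30.0
```

```bash
python3 -c "
from h import *
tips()"
```

```text
t 9.35 tips [0.5653 0.3931 0.0127] psi 89.7 tilt 0.01 op 22.4 gf 30.0 F [-0.3 -0.6 -0.5] q [ 0.53  0.53  1.39 -0.    1.22 -1.03]
```

Request:
drive_tool(moves=[10,0,0,0,0,0,6,10,0,0,-1,0,0,7.5,10,0,0,-2,0,0,7.5,10,0,0,-5,0,0,7.5,10,0,0,-25,0,0,3,10,0,0,-30,0,0,0,10,0,0,0,0,0,0,10,0,0,0,0,0,0])

```text
t: 10.15
tool_pos: [0.5655, 0.3932, 0.2624]
orientation: [0.861, 3.02, 0.002]
force: [-1.5, 0.7, -1.2]
opening: 0.0227
gripper_force: 30.0
```

```bash
python3 - <<'E'
from h import *
tips()
th=np.radians(-3); c=np.array([.611,-.1543]); R=np.array([[np.cos(th),-np.sin(th)],[np.sin(th),np.cos(th)]])
for n,p in dict(chisel=(-.04,.05),plate=(.034,.05),well=(.034,-.055)).items(): print(n,(c+R@p).round(4))
g=c+R@(-.04,.05)
plan((*g,.10,-3.2,10),step=40)
E
```

```text
t 10.15 tips [0.5658 0.3934 0.0764] psi 58.2 tilt 0.12 op 22.7 gf 30.0 F [-1.5  0.7 -1.2] q [ 0.53  0.46  1.35 -0.    1.32 -0.48]
chisel [ 0.5737 -0.1023]
plate [ 0.6476 -0.1061]
well [ 0.6421 -0.211 ]
13 rows; t 10.15
[10, -21, -32, -2, 0, 0, 4.7, 10, -23, -30, -2, 0, 0, 4.7, 10, -26, -28, -2, 0, 0, 4.7, 10, -28, -26, -2, 0, 0, 4.7, 10, -30, -24, -2, 0, 0, 4.7, 10, -32, -21, -2, 0, 0, 4.7, 10, -33, -19, -2, 0, 0, 4.7, 10, -35, -16, -2, 0, 0, 4.7]
[10, -36, -13, -2, 0, 0, 4.8, 10, -37, -10, -2, 0, 0, 4.7, 10, -37, -7, -1, 0, 0, 4.8, 10, -38, -3, -2, 0.1, 0, 4.7, 10, -37, -1, -1, 0, -0.1, 4.8]
```

Request:
drive_tool(moves=[10,-21,-32,-2,0,0,4.7,10,-23,-30,-2,0,0,4.7,10,-26,-28,-2,0,0,4.7,10,-28,-26,-2,0,0,4.7,10,-30,-24,-2,0,0,4.7,10,-32,-21,-2,0,0,4.7,10,-33,-19,-2,0,0,4.7,10,-35,-16,-2,0,0,4.7])

```text
t: 10.95
tool_pos: [0.5696, 0.0858, 0.2754]
orientation: [-1.792, -2.578, 0.003]
force: [0.3, -0.2, -1.4]
opening: 0.0225
gripper_force: 30.0
```

Request:
drive_tool(moves=[10,-36,-13,-2,0,0,4.8,10,-37,-10,-2,0,0,4.7,10,-37,-7,-1,0,0,4.8,10,-38,-3,-2,0.1,0,4.7,10,-37,-1,-1,0,-0.1,4.8,10,0,0,0,0,0,0,10,0,0,0,0,0,0,10,0,0,0,0,0,0])

```text
t: 11.75
tool_pos: [0.5725, -0.1012, 0.2841]
orientation: [-2.28, -2.158, 0.005]
force: [-0.0, -0.1, -1.0]
opening: 0.0225
gripper_force: 30.0
```

```bash
python3 - <<'E'
from h import *
tips(); plan((.5737,-.1023,.027,-3,10),step=20)
c=robot.read_camera('top'); crop(c,240,115,180,120,4,'c3.png')
E
```

```text
t 11.75 tips [ 0.5718 -0.1013  0.0981] psi -3.2 tilt 0.23 op 22.5 gf 30.0 F [-0.  -0.1 -1. ] q [-0.26  0.17  1.67 -0.    1.31 -0.21]
4 rows; t 11.75
[10, 0, 0, 18, -0.1, 0, 0, 10, 0, 0, 18, 0, 0, -0.1, 10, 0, 1, 18, -0.1, 0, 0, 10, -1, 0, 17, 0, 0.1, -0.1]
```

View pics/c3.png

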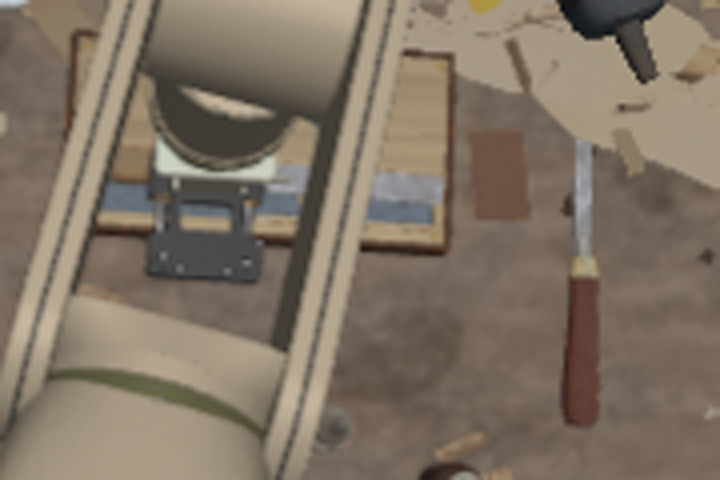

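Request:
drive_tool(moves=[10,0,1,18,0,0,0,10,0,1,18,0,0,0,10,-1,0,16,0,0,0,10,0,0,10,0,0,-0.2,10,0,0,6,0,0,0,10,0,0,2,0,0,0,10,0,0,0,0,0,0,10,0,0,0,0,0,0])

```text
t: 12.6
tool_pos: [0.5752, -0.1034, 0.2163]
orientation: [2.278, 2.161, -0.003]
force: [-0.4, 0.3, -1.1]
opening: 0.0221
gripper_force: 30.0
```

```bash
python3 - <<'E'
from h import *
tips()
c=robot.read_camera('side'); cv2.imwrite('pics/s2.png',cv2.resize(c['color'][180:270,250:360,::-1],None,fx=6,fy=6,interpolation=cv2.INTER_CUBIC))
E
```

```text
t 12.6 tips [ 0.5751 -0.1038  0.0303] psi -3.0 tilt 0.13 op 22.1 gf 30.0 F [-0.4  0.3 -1.1] q [-0.26  0.26  1.7  -0.    1.18 -0.21]
```

View pics/s2.png

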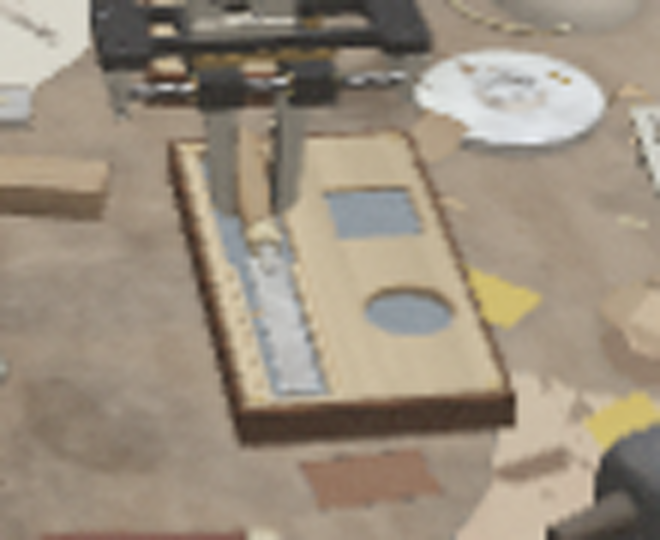

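The blade lies over its recess (255-325 wide near the tip), perhaps 1-2 mm to the +x side. I'll shift it slightly, lower and release.

Request:
drive_tool(moves=[10,0,-2,2,0,0,0,10,0,0,2,0,0,0,10,0,0,0,0,0,0,10,0,0,0,0,0,0,36,0,0,0,0,0,0,36,0,0,0,0,0,0,36,0,0,0,0,0,0])

```text
t: 13.35
tool_pos: [0.5729, -0.1032, 0.2118]
orientation: [2.279, 2.162, -0.004]
force: [-0.9, -0.1, -0.4]
opening: 0.036
gripper_force: 0.0
```

```bash
python3 - <<'E'
from h import *
tips(); plan((.574,-.1035,.11,-3,45),(.453,.083,.10,-7,46))
E
```

```text
t 13.35 tips [ 0.5727 -0.1036  0.0258] psi -3.0 tilt 0.14 op 36.0 gf 0.0 F [-0.9 -0.1 -0.4] q [-0.27  0.26  1.71 -0.    1.17 -0.21]
7 rows; t 13.35
[45, 0, 0, -42, 0, 0.1, 0, 45, 0, 1, -42, -0.1, 0, 0, 46, 36, -26, 2, 0, 0, 0.8, 46, 36, -27, 2, 0, 0, 0.8, 46, 35, -27, 2, 0, 0, 0.8, 46, 35, -28, 2, 0, 0, 0.8, 46, 34, -28, 2, 0, 0, 0.8]
```

Request:
drive_tool(moves=[36,0,0,-42,0,0.1,0,46,0,1,-42,-0.1,0,0,46,36,-26,2,0,0,0.8,46,36,-27,2,0,0,0.8,46,35,-27,2,0,0,0.8,46,35,-28,2,0,0,0.8,46,34,-28,2,0,0,0.8,46,0,0,0,0,0,0])

```text
t: 14.15
tool_pos: [0.45, 0.0866, 0.2849]
orientation: [-2.348, -2.084, 0.001]
force: [-0.3, -0.2, 0.7]
opening: 0.0457
gripper_force: 0.0
```

Request:
drive_tool(moves=[46,0,0,30,0,0,0,46,0,0,20,0,0,0,46,0,0,0,0,0,0,46,0,0,0,0,0,0,46,0,0,0,0,0,0])

```text
t: 14.65
tool_pos: [0.4534, 0.0831, 0.2369]
orientation: [2.353, 2.08, 0.002]
force: [-0.2, -0.4, -0.4]
opening: 0.0465
gripper_force: 0.0
```

```bash
python3 - <<'E'
from h import *
tips(); plan((.453,.0825,.0035,-7,46),step=20)
c=robot.read_camera('wrist'); V=lambda p:[((u+.5)*.64-.5,(v+.5)*.64-.5) for u,v in p]
import pickle; pickle.dump(c,open('w4.pkl','wb'))
cv2.imwrite('pics/w4.png',cv2.resize(c['color'][:,:,::-1],(800,600),interpolation=cv2.INTER_CUBIC))
E
```

```text
t 14.65 tips [0.4538 0.083  0.0509] psi -7.0 tilt 0.12 op 46.5 gf 0.0 F [-0.2 -0.4 -0.4] q [ 0.07 -0.1   2.04 -0.    1.2   0.19]
3 rows; t 14.65
[46, 0, 0, 16, 0, 0, 0, 46, 0, 0, 16, 0.1, 0, 0, 46, -1, 0, 15, 0, 0, 0]
```

View pics/w4.png

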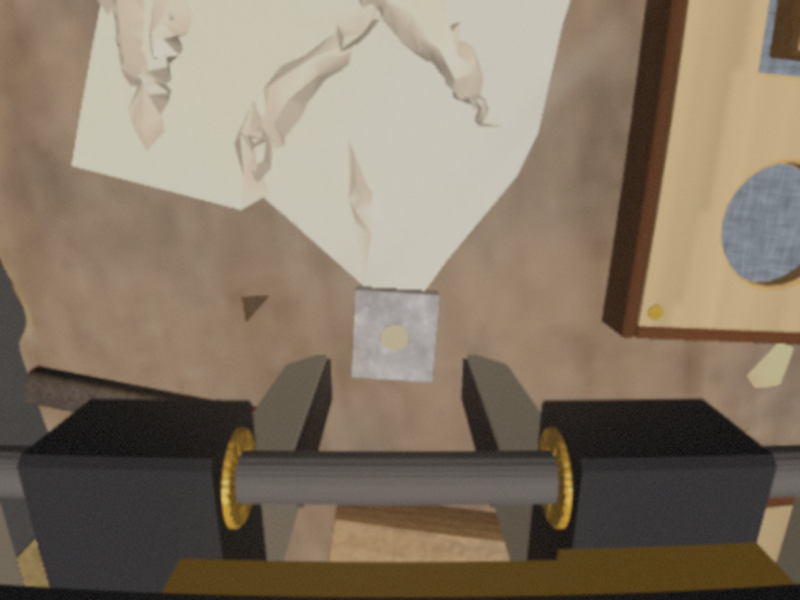

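Plate lies centred between the fingers (352-439, 290-382), clear of the paper's tip. Down and grip.

Request:
drive_tool(moves=[46,0,0,18,0,0,0,46,0,0,18,0,0,0.5,46,-1,0,9,0,0,0.5,46,0,0,2,0,0,0,46,0,0,0,0,0,0,46,0,0,0,0,0,0])

```text
t: 15.3
tool_pos: [0.453, 0.0823, 0.1895]
orientation: [2.371, 2.06, 0.002]
force: [-0.0, -0.2, 0.3]
opening: 0.0461
gripper_force: 0.0
```

Request:
drive_tool(moves=[20,0,0,0,0,0,0,20,0,0,0,0,0,0,20,0,0,0,0,0,0,20,0,0,0,0,0,0,20,0,0,-20,0,0,0,20,0,0,-40,0,0,0,20,0,0,0,0,0,0])

```text
t: 16.0
tool_pos: [0.4545, 0.0825, 0.2534]
orientation: [2.368, 2.058, 0.009]
force: [1.1, -0.1, 0.5]
opening: 0.0359
gripper_force: 29.8
```

```bash
python3 - <<'E'
from h import *
tips(); plan((.453,.0825,.09,-7,20),(.6476,-.1061,.07,-3,20),step=35)
E
```

```text
t 16.0 tips [0.4559 0.0825 0.0674] psi -8.0 tilt 0.44 op 35.9 gf 29.8 F [ 1.1 -0.1  0.5] q [ 0.07 -0.12  2.03 -0.    1.23  0.21]
9 rows; t 16.0
[20, 0, -1, -23, 0.4, -0.1, -1, 20, -20, 27, 3, 0, 0, -0.5, 20, -21, 27, 3, 0, 0, -0.5, 20, -21, 27, 2, 0, 0, -0.5, 20, -21, 26, 3, 0, 0, -0.5, 20, -21, 26, 2, 0, 0, -0.5, 20, -22, 26, 3, 0, 0, -0.5, 20, -22, 26, 2, 0, 0, -0.5]
[20, -22, 26, 3, 0, 0, -0.5]
```

Request:
drive_tool(moves=[20,0,-1,-23,0,0,-1,20,-20,27,3,0,0,-0.5,20,-21,27,3,0,0,-0.5,20,-21,27,2,0,0,-0.5,20,-21,26,3,0,0,-0.5,20,-21,26,2,0,0,-0.5,20,-22,26,3,0,0,-0.5,20,-22,26,2,0,0,-0.5])

```text
t: 16.8
tool_pos: [0.6218, -0.0837, 0.2521]
orientation: [-2.288, -2.152, 0.002]
force: [0.9, 0.8, -1.2]
opening: 0.0356
gripper_force: 29.8
```

Request:
drive_tool(moves=[20,-22,26,3,0,0,-0.5,20,0,0,15,0,0,0,20,0,0,10,0,0,0,20,0,0,0,0,0,0,20,0,0,0,0,0,0,20,0,0,0,0,0,0,20,0,0,0,0,0,0])

```text
t: 17.5
tool_pos: [0.646, -0.1058, 0.2266]
orientation: [2.278, 2.162, 0.001]
force: [0.1, 0.4, -0.9]
opening: 0.0355
gripper_force: 29.8
```

```bash
python3 - <<'E'
from h import *
tips(); plan((.6476,-.1061,.0265,-3,20),step=10)
E
```

```text
t 17.5 tips [ 0.6463 -0.1059  0.0406] psi -3.0 tilt 0.09 op 35.5 gf 29.8 F [ 0.1  0.4 -0.9] q [-0.24  0.42  1.49 -0.    1.24 -0.19]
2 rows; t 17.5
[20, 0, 1, 7, 0, 0, 0, 20, 0, 1, 7, 0.1, 0, 0]
```

Request:
drive_tool(moves=[20,0,1,7,0,0,0,20,0,0,5,0,0,0,20,0,0,3,0,0,0,20,0,0,0,0,0,0,20,0,0,0,0,0,0,45,0,0,0,0,0,0,45,0,0,0,0,0,0,45,0,0,0,0,0,0])

```text
t: 18.3
tool_pos: [0.647, -0.1064, 0.2108]
orientation: [2.279, 2.162, 0.0]
force: [-0.1, 1.2, 0.5]
opening: 0.045
gripper_force: 0.0
```

```bash
python3 - <<'E'
from h import *
tips(); plan((.648,-.106,.15,-3,60),(.37,-.20,.17,-3,70))
E
```

```text
t 18.3 tips [ 0.6471 -0.1064  0.0248] psi -3.0 tilt 0.03 op 45.0 gf 0.0 F [-0.1  1.2  0.5] q [-0.24  0.44  1.49 -0.    1.21 -0.19]
10 rows; t 18.3
[60, 0, 0, -42, 0, 0, 0, 60, 0, 1, -42, 0, 0, 0, 60, 0, 0, -41, 0, 0, 0, 70, -15, -39, -3, 0, 0, 0, 70, -16, -39, -3, 0, 0, 0, 70, -15, -39, -3, 0, 0, 0, 70, -16, -39, -3, 0, 0, 0, 70, -15, -39, -3, 0, 0, 0]
[70, -16, -39, -3, 0, 0, 0, 70, -15, -39, -2, 0, 0, 0]
```

Request:
drive_tool(moves=[45,0,0,-42,0,0,0,60,0,1,-42,0,0,0,60,0,0,-41,0,0,0,70,-25,-39,-3,0,0,0,70,-26,-39,-3,0,0,0,70,-25,-39,-3,0,0,0,70,-30,-39,-3,0,0,0,70,-30,-39,-3,0,0,0])

```text
t: 19.1
tool_pos: [0.4444, -0.2324, 0.351]
orientation: [2.278, 2.162, -0.0]
force: [0.1, -1.5, -0.2]
opening: 0.0702
gripper_force: 0.0
```

Request:
drive_tool(moves=[70,-40,-28,-3,0,0,0,70,-40,-20,-2,0,0,0,70,-30,-20,0,0,0,0,70,0,0,0,0,0,0,70,0,0,0,0,0,0,70,0,0,0,0,0,0])

```text
t: 19.7
tool_pos: [0.3728, -0.3375, 0.3556]
orientation: [2.279, 2.162, 0.001]
force: [0.9, -0.3, -0.1]
opening: 0.0699
gripper_force: 0.0
```

```bash
python3 - <<'E'
from h import *
tips()
c=robot.read_camera('wrist'); import pickle; pickle.dump(c,open('w5.pkl','wb'))
cv2.imwrite('pics/w5.png',cv2.resize(c['color'][:,:,::-1],(800,600),interpolation=cv2.INTER_CUBIC))
E
```

```text
t 19.7 tips [ 0.3728 -0.3375  0.1696] psi -3.0 tilt 0.02 op 69.9 gf 0.0 F [ 0.9 -0.3 -0.1] q [-0.84 -0.11  1.82  0.    1.43 -0.79]
```

View pics/w5.png

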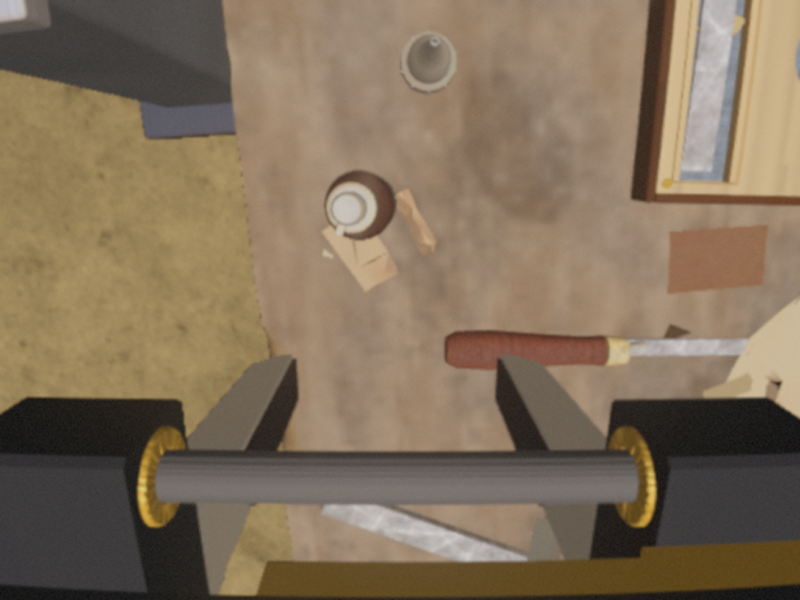

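```bash
python3 - <<'E'
from h import *
import pickle
np.set_printoptions(precision=4,suppress=True)
c=pickle.load(open('w5.pkl','rb')); V=lambda p:[((u+.5)*.64-.5,(v+.5)*.64-.5) for u,v in p]
print('pump',world(c,V([(347,208)]*2),[.112,.116]),'collar',world(c,V([(353,210)]),.088))
print('base right edge',world(c,V([(396,203)]),.0),'top edge', world(c,V([(362,170)]),.0))
print('glue',world(c,V([(429,64)]),.004),'apex',world(c,V([(434,42)]),.062)); print('depth',depthworld(c,V([(347,208)])))
plan((.3555,-.281,.145,-3,70),step=45)
E
```

```text
pump [[ 0.3546 -0.2828  0.112 ]
 [ 0.355  -0.2824  0.116 ]] collar [[ 0.355  -0.2858  0.088 ]]
base right edge [[ 0.3754 -0.2903  0.    ]] top edge [[ 0.3548 -0.2683  0.    ]]
glue [[ 0.3997 -0.2079  0.004 ]] apex [[ 0.3985 -0.2078  0.062 ]]
depth [[ 0.3548 -0.2826  0.1144]]
2 rows; t 19.75
[70, 28, -10, 12, 0, 0, 0, 70, 27, -10, 13, 0, 0, 0]
```

Request:
drive_tool(moves=[70,27,-10,0,0,0,0,70,27,-10,0,0,0,0,70,0,0,0,0,0,0,70,0,0,0,0,0,0,70,0,0,0,0,0,0,70,0,0,0,0,0,0], grip_force=25)

```text
t: 20.35
tool_pos: [0.3556, -0.2835, 0.3557]
orientation: [2.279, 2.162, -0.0]
force: [-0.1, 0.1, -0.5]
opening: 0.0699
gripper_force: 0.0
```

```bash
python3 - <<'E'
from h import *
tips(); plan((.3555,-.284,.05,-3,60),step=30)
E
```

```text
t 20.35 tips [ 0.3556 -0.2836  0.1697] psi -3.0 tilt 0.03 op 69.9 gf 0.0 F [-0.1  0.1 -0.5] q [-0.79 -0.25  1.94 -0.    1.45 -0.73]
4 rows; t 20.35
[60, 0, 0, 30, 0, 0, 0, 60, 0, 0, 30, 0, 0, 0, 60, 0, 0, 30, 0, 0, 0, 60, 0, 0, 30, 0, 0, 0]
```

Request:
drive_tool(moves=[60,0,0,30,0,0,0,60,0,0,30,0,0,0,60,0,0,30,0,0,0,60,0,0,20,0,0,0,60,0,0,10,0,0,0,60,0,0,0,0,0,0,60,0,0,0,0,0,0])

```text
t: 21.05
tool_pos: [0.3555, -0.2837, 0.2364]
orientation: [2.279, 2.161, -0.0]
force: [-0.2, -1.1, 0.1]
opening: 0.0602
gripper_force: 0.0
```

Request:
drive_tool(moves=[45,0,0,0,0,0,0,40,0,0,0,0,0,0,37,0,0,0,0,0,0,30,0,0,0,0,0,0,30,0,0,0,0,0,0,30,0,0,0,0,0,0,30,0,0,-5,0,0,0,30,0,0,0,0,0,0])

```text
t: 21.85
tool_pos: [0.3551, -0.2832, 0.2408]
orientation: [-2.279, -2.162, 0.0]
force: [0.3, -0.3, -2.5]
opening: 0.0358
gripper_force: 25.0
```

```bash
python3 - <<'E'
from h import *
tips(); plan((.3555,-.284,.12,-3,30),(.6421,-.211,.12,-3,30),step=25)
E
```

```text
t 21.85 tips [ 0.3551 -0.2832  0.0548] psi -3.0 tilt 0.01 op 35.8 gf 25.0 F [ 0.3 -0.3 -2.5] q [-0.79 -0.12  2.05 -0.    1.21 -0.73]
15 rows; t 21.85
[30, 0, 0, -22, 0, 0, 0, 30, 0, 0, -22, 0, 0, 0, 30, -1, 0, -21, 0, 0, 0, 30, 7, 24, 0, 0, 0, 0, 30, 7, 24, 0, 0, 0, 0, 30, 7, 23, 0, 0, 0, 0, 30, 7, 24, 0, 0, 0, 0, 30, 8, 23, 0, 0, 0, 0]
[30, 7, 24, 0, 0, 0, 0, 30, 8, 23, 0, 0, 0, 0, 30, 7, 24, 0, 0, 0, 0, 30, 8, 23, 0, 0, 0, 0, 30, 7, 24, 0, 0, 0, 0, 30, 8, 23, 0, 0, 0, 0, 30, 7, 24, 0, 0, 0, 0]
```

Request:
drive_tool(moves=[30,0,0,-22,0,0,0,30,0,0,-22,0,0,0,30,-1,0,-21,0,0,0,30,7,24,0,0,0,0,30,7,24,0,0,0,0,30,7,23,0,0,0,0,30,7,24,0,0,0,0,30,8,23,0,0,0,0])

```text
t: 22.65
tool_pos: [0.4756, -0.2541, 0.3049]
orientation: [-2.279, -2.161, 0.001]
force: [-0.3, 0.0, -2.1]
opening: 0.0361
gripper_force: 25.0
```

Request:
drive_tool(moves=[30,7,24,0,0,0,0,30,8,23,0,0,0,0,30,7,24,0,0,0,0,30,8,23,0,0,0,0,30,7,24,0,0,0,0,30,8,23,0,0,0,0,30,7,24,0,0,0,0,30,0,0,15,0,0,0])

```text
t: 23.45
tool_pos: [0.645, -0.2104, 0.2922]
orientation: [2.274, 2.161, 0.004]
force: [-0.0, 0.2, -1.9]
opening: 0.0358
gripper_force: 25.0
```

Request:
drive_tool(moves=[30,0,0,10,0,0,0,30,0,0,0,0,0,0,30,0,0,0,0,0,0,30,0,0,0,0,0,0])

```text
t: 23.85
tool_pos: [0.6419, -0.2117, 0.281]
orientation: [2.28, 2.161, -0.0]
force: [-0.6, -0.8, -2.2]
opening: 0.0359
gripper_force: 25.0
```

```bash
python3 - <<'E'
from h import *
tips(); plan((.642,-.211,.0685,-3,30),step=10)
c=robot.read_camera('wrist'); import pickle; pickle.dump(c,open('w6.pkl','wb'))
cv2.imwrite('pics/w6.png',cv2.resize(c['color'][:,:,::-1],(800,600),interpolation=cv2.INTER_CUBIC))
E
```

```text
t 23.85 tips [ 0.642  -0.2117  0.095 ] psi -3.1 tilt 0.03 op 35.9 gf 25.0 F [-0.6 -0.8 -2.2] q [-0.39  0.41  1.38 -0.    1.34 -0.34]
3 rows; t 23.85
[30, 0, 0, 9, 0, 0, 0, 30, 0, 0, 9, 0, 0, 0, 30, 1, 0, 9, 0, 0, -0.1]
```

View pics/w6.png

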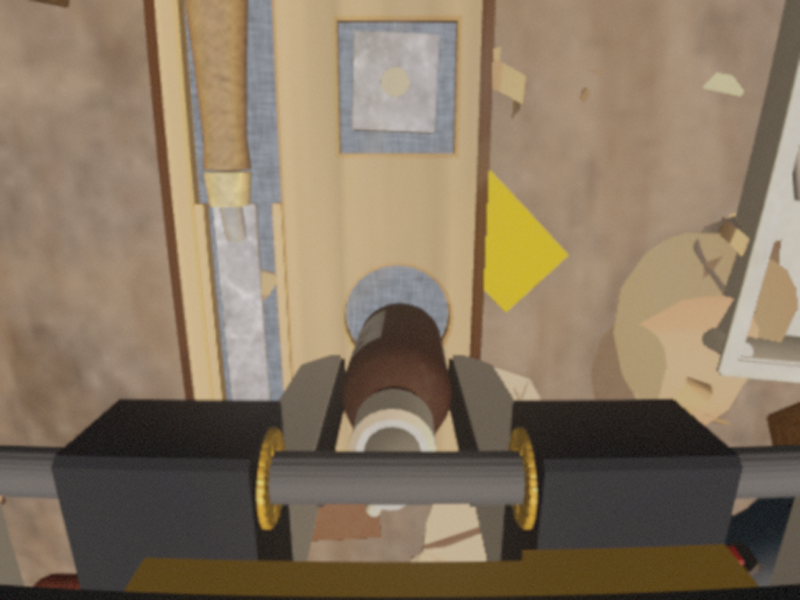

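Chisel and plate are seated, and the bottle hangs in line with its well (rim centre about column 397).

```bash
python3 - <<'E'
from h import *
import pickle
np.set_printoptions(precision=4,suppress=True)
c=pickle.load(open('w6.pkl','rb')); V=lambda p:[((u+.5)*.64-.5,(v+.5)*.64-.5) for u,v in p]
print('far rim -> centre',world(c,V([(397,265)]),.024)-[0,.026,0],'x edges',world(c,V([(345,315),(450,315)]),.024))
print('bottle base far edge -> centre',world(c,V([(400,303)]),.0445)-[0,.0185,0])
print('chisel axis: end of handle/ferrule/blade',world(c,V([(227,180),(241,385)]),[.028,.02]),'plate spot',world(c,V([(395,82)]),.03))
E
```

```text
far rim -> centre [[ 0.6439 -0.2119  0.024 ]] x edges [[ 0.6175 -0.2091  0.024 ]
 [ 0.6682 -0.2119  0.024 ]]
bottle base far edge -> centre [[ 0.6445 -0.2173  0.0445]]
chisel axis: end of handle/ferrule/blade [[ 0.5702 -0.1422  0.028 ]
 [ 0.5603 -0.245   0.02  ]] plate spot [[ 0.6474 -0.106   0.03  ]]
```

Request:
drive_tool(moves=[30,1,0,4,0,0,0,30,2,1,6,0,0,0,30,0,0,8,0,0,0,30,0,0,5,0,0,0,30,0,0,3,0,0,0,30,0,0,0,0,0,0,30,0,0,0,0,0,0])

```text
t: 24.6
tool_pos: [0.6436, -0.2083, 0.2545]
orientation: [2.279, 2.162, -0.0]
force: [0.1, 0.0, -1.8]
opening: 0.0362
gripper_force: 25.0
```

```bash
python3 - <<'E'
from h import *
tips()
E
```

```text
t 24.6 tips [ 0.6436 -0.2084  0.0685] psi -3.0 tilt 0.01 op 36.2 gf 25.0 F [ 0.1  0.  -1.8] q [-0.39  0.44  1.4  -0.    1.3  -0.34]
```

Lower 2 mm more, release gently, rise.

Request:
drive_tool(moves=[30,0,0,1,0,0,0,30,0,0,1,0,0,0,30,0,0,0,0,0,0,42,0,0,0,0,0,0,55,0,0,0,0,0,0,60,0,0,0,0,0,0,60,0,0,0,0,0,0])

```text
t: 25.3
tool_pos: [0.6436, -0.2083, 0.2528]
orientation: [2.279, 2.162, 0.0]
force: [-0.5, 0.5, 0.7]
opening: 0.0587
gripper_force: 0.0
```

Request:
drive_tool(moves=[60,0,0,-20,0,0,0,60,0,0,-30,0,0,0,60,0,0,-40,0,0,0,60,0,0,-40,0,0,0,60,0,0,0,0,0,0,60,0,0,0,0,0,0])

```text
t: 25.9
tool_pos: [0.6439, -0.2084, 0.3846]
orientation: [2.277, 2.16, 0.002]
force: [0.2, -0.2, -1.3]
opening: 0.06
gripper_force: 0.0
```

```bash
python3 - <<'E'
from h import *
tips(); plan((.399,-.2075,.15,-3,60),(.399,-.2075,.05,-3,60))
E
```

```text
t 25.9 tips [ 0.6446 -0.2087  0.1986] psi -3.0 tilt 0.22 op 60.0 gf 0.0 F [ 0.2 -0.2 -1.3] q [-0.39  0.34  1.28 -0.    1.52 -0.34]
9 rows; t 25.9
[60, -2, -41, 8, 0, 0, 0, 60, -2, -41, 8, 0, 0, 0, 60, -2, -41, 8, 0.1, 0, 0, 60, -2, -41, 8, 0, 0, 0, 60, -2, -40, 8, 0.1, 0, 0, 60, -2, -41, 8, 0, 0.1, 0, 60, 0, 0, 33, 0, 0, 0, 60, 0, 0, 34, 0, 0, 0]
[60, 0, 0, 33, 0, 0, 0]
```

Request:
drive_tool(moves=[60,-2,-41,4,0,0,0,60,-2,-41,8,0,0,0,60,-2,-41,8,0.1,0,0,60,-2,-41,10,0,0,0,60,-2,-40,10,0.1,0,0,60,-2,-41,8,0,0.1,0,60,0,0,30,0,0,0,60,0,0,30,0,0,0])

```text
t: 26.7
tool_pos: [0.3966, -0.2071, 0.2736]
orientation: [-2.279, -2.159, 0.002]
force: [0.4, -0.3, -0.9]
opening: 0.0606
gripper_force: 0.0
```

Request:
drive_tool(moves=[60,0,0,20,0,0,0,60,0,0,20,0,0,0,60,0,0,0,0,0,0,60,0,0,0,0,0,0,60,0,0,0,0,0,0], grip_force=10)

```text
t: 27.2
tool_pos: [0.3981, -0.2073, 0.2356]
orientation: [-2.277, -2.16, 0.002]
force: [1.4, -0.2, 0.4]
opening: 0.06
gripper_force: 0.0
```

```bash
python3 - <<'E'
from h import *
tips(); plan((.399,-.2075,.0035,-3,50),step=12)
E
```

```text
t 27.2 tips [ 0.3976 -0.2071  0.0496] psi -3.0 tilt 0.17 op 60.0 gf 0.0 F [ 1.4 -0.2  0.4] q [-0.59 -0.13  2.07 -0.    1.2  -0.54]
4 rows; t 27.2
[50, 0, 0, 12, 0, 0, 0, 50, 0, 0, 11, -0.1, 0, 0, 50, 0, 0, 12, 0, 0, 0, 50, 0, 1, 11, -0.1, -0.1, 0]
```

Request:
drive_tool(moves=[55,0,0,15,0,0,0,50,0,0,15,0,0,0,50,0,1,11,-0.1,0,0,50,0,0,5,0,0,0,45,0,0,0,0,0,0,40,0,0,0,0,0,0,36,0,0,0,0,0,0,28,0,0,0,0,0,0])

```text
t: 28.0
tool_pos: [0.399, -0.2073, 0.1894]
orientation: [-2.278, -2.161, -0.0]
force: [0.4, -0.3, 2.0]
opening: 0.0325
gripper_force: 10.1
```

Request:
drive_tool(moves=[28,0,0,0,0,0,0,28,0,0,0,0,0,0,28,0,0,0,0,0,0])

```text
t: 28.3
tool_pos: [0.399, -0.2074, 0.1894]
orientation: [-2.278, -2.161, -0.0]
force: [-1.7, -0.3, 5.6]
opening: 0.0326
gripper_force: 10.1
```

```bash
python3 - <<'E'
from h import *
tips(); plan((.399,-.2075,.10,-3,28),(.611,.115,.10,-3,28),step=35)
E
```

```text
t 28.3 tips [ 0.3988 -0.2072  0.0034] psi -3.0 tilt 0.07 op 32.6 gf 10.1 F [-1.7 -0.3  5.6] q [-0.59 -0.05  2.09  0.    1.1  -0.54]
15 rows; t 28.3
[28, 0, 0, -32, 0, 0, 0, 28, 0, 0, -32, 0, 0, 0, 28, 0, 0, -33, 0, -0.1, 0, 28, 28, 16, 0, 0, 0, 0, 28, 28, 16, 0, 0, 0, 0, 28, 28, 16, 0, 0, 0, 0, 28, 28, 16, 0, 0, 0, 0, 28, 28, 16, 0, 0, 0, 0]
[28, 28, 16, 0, 0, 0, 0, 28, 28, 16, 0, 0, 0, 0, 28, 27, 17, 0, 0, 0, 0, 28, 28, 16, 0, 0, 0, 0, 28, 27, 17, 0, 0, 0, 0, 28, 28, 16, 0, 0, 0, 0, 28, 27, 17, 0, 0, 0, 0]
```

Request:
drive_tool(moves=[28,0,0,-15,0,0,0,28,0,0,-40,0,0,0,28,0,0,-42,0,0,0,28,28,16,0,0,0,0,28,28,16,0,0,0,0,28,28,16,0,0,0,0,28,28,16,0,0,0,0,28,28,16,0,0,0,0], grip_force=15)

```text
t: 29.1
tool_pos: [0.4865, -0.0705, 0.2856]
orientation: [-2.277, -2.16, 0.0]
force: [1.0, -0.7, -0.0]
opening: 0.0323
gripper_force: 15.0
```

Request:
drive_tool(moves=[28,28,16,0,0,0,0,28,28,16,0,0,0,0,28,27,17,0,0,0,0,28,28,16,0,0,0,0,28,27,17,0,0,0,0,28,28,16,0,0,0,0,28,27,17,0,0,0,0,28,0,0,20,0,0,0])

```text
t: 29.9
tool_pos: [0.6136, 0.1182, 0.2687]
orientation: [2.276, 2.164, 0.009]
force: [0.1, -0.0, 0.4]
opening: 0.0328
gripper_force: 15.0
```

Request:
drive_tool(moves=[28,0,0,15,0,0,0,28,0,0,0,0,0,0,28,0,0,0,0,0,0,28,0,0,0,0,0,0])

```text
t: 30.3
tool_pos: [0.6112, 0.1144, 0.2517]
orientation: [-2.279, -2.16, -0.001]
force: [-0.0, -0.6, -0.1]
opening: 0.0322
gripper_force: 15.0
```

```bash
python3 - <<'E'
from h import *
tips(); plan((.6112,.115,.0265,-3,28),step=12)
c=robot.read_camera('wrist'); import pickle; pickle.dump(c,open('w7.pkl','wb'))
cv2.imwrite('pics/w7.png',cv2.resize(c['color'][:,:,::-1],(800,600),interpolation=cv2.INTER_CUBIC))
E
```

```text
t 30.3 tips [0.611  0.1147 0.0657] psi -3.1 tilt 0.11 op 32.2 gf 15.0 F [-0.  -0.6 -0.1] q [0.1  0.31 1.57 0.   1.26 0.16]
4 rows; t 30.3
[28, 0, 0, 10, 0, 0, 0, 28, 0, 0, 10, 0, 0, 0, 28, 0, 0, 10, 0, 0, 0, 28, 1, 0, 9, -0.1, -0.1, -0.1]
```

View pics/w7.png

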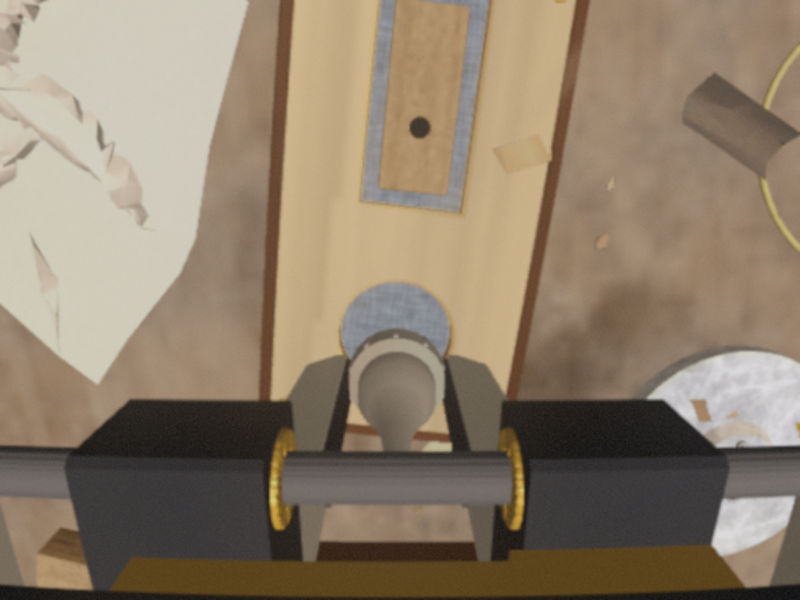

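Guide block is down in its recess, and the glue tip is held upright in line with its well (rim centre about (396,330)). Lower and release.

Request:
drive_tool(moves=[28,0,0,12,0,0,0,28,0,1,12,0,0,0,28,0,0,9,0,0,0,28,0,0,5,0,0,0,28,0,0,2,0,0,0,28,0,0,0,0,0,0,28,0,0,0,0,0,0])

```text
t: 31.05
tool_pos: [0.6122, 0.1151, 0.2113]
orientation: [-2.278, -2.161, -0.001]
force: [-0.3, -0.6, 0.0]
opening: 0.0322
gripper_force: 15.0
```

Request:
drive_tool(moves=[38,0,0,0,0,0,0,45,0,0,0,0,0,0,55,0,0,0,0,0,0,55,0,0,0,0,0,0,55,0,0,-20,0,0,0,55,0,0,-40,0,0,0,55,0,0,-50,0,0,0,55,-50,0,-50,0,0,0])

```text
t: 31.85
tool_pos: [0.6106, 0.0821, 0.3599]
orientation: [-2.274, -2.166, -0.005]
force: [1.2, -1.3, -0.1]
opening: 0.0551
gripper_force: 0.0
```

Request:
drive_tool(moves=[55,-40,-30,-20,0,0,0,55,-10,-30,0,0,0,0,55,0,-30,0,0,0,0,55,0,0,0,0,0,0,55,0,0,0,0,0,0,55,0,0,0,0,0,0])

```text
t: 32.45
tool_pos: [0.5208, 0.0371, 0.3754]
orientation: [-2.278, -2.161, -0.001]
force: [0.3, 0.5, -0.6]
opening: 0.055
gripper_force: 0.0
```

```bash
python3 - <<'E'
from h import *
tips()
c=robot.read_camera('side'); t=robot.read_camera('wrist')
a=cv2.resize(c['color'][155:265,230:370,::-1],(760,597),interpolation=cv2.INTER_CUBIC); cv2.imwrite('pics/f1.png',a)
import pickle; pickle.dump(t,open('w8.pkl','wb')); cv2.imwrite('pics/w8.png',cv2.resize(t['color'][:,:,::-1],(800,600),interpolation=cv2.INTER_CUBIC))
E
```

```text
t 32.45 tips [0.5208 0.0374 0.1894] psi -3.0 tilt 0.09 op 55.0 gf 0.0 F [ 0.3  0.5 -0.6] q [-0.03 -0.07  1.74  0.    1.47  0.02]
```

View pics/f1.png

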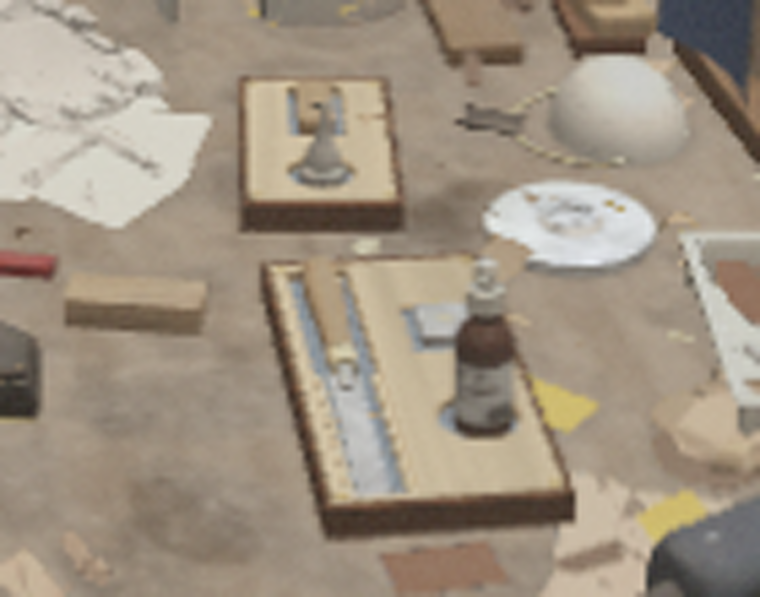

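Every item shows seated: block and glue tip in the dowelling carrier, and chisel, plate and upright bottle in the sharpening carrier. The plain block and narrow chisel haven't moved. The release positions agree with the recess centres to about 2 mm, so I'm handing in.

```bash
python3 -c "
from plant import robot
print(robot.close_job())"
```

```text
the job is handed in; nothing more can be done
None
```

I made up both kits and handed the job in at about 32 s: all five things looked seated, the bottle upright and the narrow chisel and plain block untouched, though hand-in returned no verdict, and I viewed 15 pictures, one over the limit of 14.

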